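# Set the green filter and open the probe's shutter

### The arm

A 7-joint arm with a two-finger parallel gripper is mounted at the origin on the work surface. World frame = base frame: x ahead of the robot, y to its left, z up, the work surface at z = 0. Lengths are in m, angles in rad, forces in N, time in s.
With the tool pointing down it reaches from about 0.4 to 0.85 m from the base axis. Payload 10.4 kg.
Tool frame: the origin (TCP) lies between the finger pads; the fingertips stand 19 mm ahead of it and the grasp point (between the pads) is the TCP (manip.tips_ahead is the distance from the TCP to the fingertips, in m); z points along the fingers, y is the line along which they close (so a half turn about z gives the same grasp; the last joint's range is limited). The gripper opens to 85 mm and grips with 20 to 120 N. Pads are 22 mm wide; open, the fingers measure 114 mm over their backs; the gripper's body (76 mm by 85 mm) begins 54 mm behind the grasp point. The pads swing forward as they close: fully open they stand 13 mm farther back than shut.
Start: joints at [-1.187, 0.332, -0.065, 1.46, 0.022, 1.35, -0.088], TCP at [0.247, 0.574, 0.25] pointing down, gripper open.
Joint ranges: [-2.6, 2.6], [-0.5, 2.12], [-1.47, 1.34], [0.16, 2.42], [-1.27, 4.41], [0.06, 2.06], [-2.6, 2.6]. Speed limits (rad/s): [2.22, 2.22, 2.79, 2.79, 3.14, 3.14, 3.14].

### API

Orientations are given as a unit quaternion [x, y, z, w].
In Python, from workcell import manip, viewer gives the robot as it stands.
- The arm moves only by the tool arm_command, never from a script. Its argument "series" is text: rows parted by semicolons, each of 5 numbers parted by spaces: the closure, from 0 (fully open) to 1 (shut), then the shift along the tool's x, y, z normalised to -1 to 1, where 1 is 0.4 m, then the turn about the tool's z normalised to -1 to 1, where 1 is 180 degrees. In form: jaw tx ty tz spin; .... A call has exactly 10 rows; each row shifts and turns the commanded pose from where the row before left it, along the tool's axes as they then stand; what a row does not reach is not made up. A row lasts 1/8 s, in which the tool goes at most 62.5 mm and 10.7 degrees, less where a joint would pass 70% of its speed; a pose out of reach is approached as far as the arm can. A call with a number of a shift or a turn outside -1 to 1 is refused whole. A call with a gripper value outside its range is refused whole. The fingers move at their own pace and stop on an object; "newtons" is the grip in N (left out, the last holds). Time passes only in rows, so rows that do not move let the fingers close, or fill a call up. It gives the time, the measured TCP pose, the force, the opening and the grip force at its end, in the units of the state.
- manip.get_obs(): the state, without advancing time (a new reading comes with each control period).
- viewer.camera(name): name is "scene" or "top" or "wrist"; returns a dict with "pixels" (384x512x3 uint8, red, green, blue), "intrinsics" (3x3 intrinsics, pixels), "extrinsics" (4x4, takes a point from world to camera coordinates). Camera axes: x right, y up, looking along -z (the intrinsics and any distortion apply to the point x, -y, -z); pixel columns grow to the right and rows downward; lengths in m; the calibration is good to about 2 mm. The wrist camera is an equidistant fisheye: a pixel r from the principal point sees the ray r / f radians off the axis. A picture is of the moment at which its call begins. There is no depth.
- manip.hand_in(): hands the job in; it is judged then, once.
The state is a dict: "clock": time; "joint_pos": joint angles; "joint_velocities": joint speeds; "tau": joint torques, N m; "position": TCP position; "ee_rot": TCP orientation; "ft_force": force on the tool from outside, world axes, zero at the start; "torque": the same for the moment, N m; "grip_width": opening from 0.0 (shut) to 1.0 (fully open); "grasp_force": force on a finger pad.
Only numpy, scipy, OpenCV 4.12 (cv2) and the standard library are available. Lean on these libraries where they do the work, as an engineer would, in place of code of your own. Each camera call takes 0.05 s, during which the arm holds its last target. There are 200 camera calls.

### The job

Get the colour probe ready for a green reading: with your fingertips push the green filter slide fully home into the filter bank, and only then push the yellow shutter on top of the probe fully open by its black knob, sideways until it stops. Push only, never lift a slide; leave the red and blue slides drawn out as they are and everything else where it stands.

Things in the scene. Friction and masses are not known exactly. Their poses are not given: they have to be found in the camera images.
- bank: Fixed white block 286 mm wide, 60 high, 130 deep on a dark bed plate 8 mm thick reaching 100 mm in front of it. Origin: centre of its front face, at table level; +x into the bank (away from the robot), y left. Slots 43 mm wide at y = -90, 0, 90 mm hold three filter slides lying on the bed (underside z = 8 mm); which colour is where varies. Heading varies by 10 deg.
- slide_green: Loose bar 110 x 40 x 10 mm, 160 g, with an upright green tab on its robot-side end: 12 mm thick (x -12 to 0), 56 wide, 48 tall (z 0 to 48). Origin: tab's rear face, on the underside, mid-width; +x into the bank. Starts drawn out 40 to 65 mm (origin at bank x -65 to -40 mm); home, it stops with the tab's rear face on the bank's face (bank x = 0). Friction about 1 N.
- slide_red: Loose red filter slide, 160 g, built as the green one (bar 110 x 40 x 10 mm, upright red tab 12 thick x 56 wide x 48 mm tall at its robot-side end; origin at the tab's rear face, on the underside, mid-width; +x into the bank). Lies in another slot, drawn out 40 to 65 mm; to be left as it is.
- slide_blue: Loose blue filter slide, 160 g, built as the green one (bar 110 x 40 x 10 mm, upright blue tab 12 thick x 56 wide x 48 mm tall at its robot-side end; origin at the tab's rear face, on the underside, mid-width; +x into the bank). Lies in another slot, drawn out 40 to 65 mm; to be left as it is.
- probe: Fixed telescope probe: white box 220 mm long (x), 100 wide (y), flat top at z = 130 mm; black lens at the +x end, eyepiece rising from the -x end (to z = 175 mm at x -170 to -100 mm). Origin: centre of its underside, at table level; +x to the lens, y to its left. Heading varies by 20 deg. Two rails 4 mm high across the top at x = 9 and 71 mm guide the shutter.
- shutter (a joint): Position of the yellow shutter plate on top of the probe, in m: 0 = closed, over the round port; it slides along the probe's local +y to 0.045 = fully open, against its stop. Starts between 0 and 0.010. Friction about 1.5 N; it stays where it is left.
- shutter_knob (a point): Centre of the top of the shutter's upright black knob (18 mm diameter, 34 mm tall, standing on the yellow plate 54 x 46 x 4 mm, centre of the plate). The knob's top is at z = 168.5 mm, the plate's top at z = 134.5 mm. Local x is 40 mm in the probe's frame, local y is -22 mm plus the joint value.
- lens_cap: Black lens cap, loose, 64 mm diameter, 14 mm high, lying on the table between bank and probe; bystander. Origin: centre of its underside.
- lens_cell: Brass lens cell, loose ring 52 mm diameter, 16 mm high, lying on the bank's roof (z = 60 mm); bystander. Origin: centre of its underside.
- cleaner: Amber lens-cleaner bottle, loose, 52 mm diameter, 130 mm tall, upright; bystander. Origin: centre of its underside.
- post: Steel optics post, loose: 13 mm rod on a round foot of 56 mm diameter, 82 mm tall in all; bystander. Origin: centre of its underside.

How it is judged:
By the outcome, as a careful person would: the job done as asked, in the order asked, and still so for the second after the job is handed in, with the robot touching nothing.
It also fails if it takes over 48 s, if anything falls off the work surface, if the arm or the gripper's body presses on something with over 40 N, if the wrist force passes 120 N, or if a joint passes its speed limit or range.

## Working session

There is one attempt and no reset: what is moved stays moved. The work goes in short steps, Python scripts to look and compute and a tool call to move; the robot and the scene stay as the last step left them, time stands still between calls to the robot, and variables do not carry over. Pictures are saved under pics/ and viewed, at most 10 in all, crops included, and the job is handed in when it is done.

Besides the shell and the picture viewer there is one more tool, called after "Emit:" as name(argument=value, ...) on one line, values as JSON. arm_command: Moves the arm, as the interface text tells. Scaled input: -1 to 1 covers 0.4 m each way for a shift and 180 degrees each way for a turn. Its arguments: {"type":"object","properties":{"series":{"type":"string"},"newtons":{"type":"number"}},"required":["series"]}

```bash
mkdir -p pics; ls; python3 - <<'E'
from workcell import manip, viewer
import cv2,numpy as np
np.set_printoptions(precision=4,suppress=True)
o=manip.get_obs();print(o['clock'],o['position'],o['ee_rot'],o['ft_force'],manip.tips_ahead)
ims=[]
for n in ['scene','top']:
    c=viewer.camera(n);print(n,c['intrinsics'],c['extrinsics'],[k for k in c])
    np.savez(f'{n}0.npz',p=c['pixels'],K=c['intrinsics'],E=c['extrinsics'])
    cv2.imwrite(f'pics/{n}0.png',cv2.resize(c['pixels'][:,:,::-1],(768,576)))
E
```

```text
pics
0.0 [0.2472 0.5737 0.2495] [ 0.202   0.9794 -0.0007 -0.0001] [-0.1617  0.038   0.3519] 0.019
scene [[399.3638   0.     256.4849]
 [  0.     399.3638 192.0516]
 [  0.       0.       1.    ]] [[ 0.3237  0.9461 -0.0088 -0.1924]
 [-0.6313  0.2229  0.7428  0.2657]
 [ 0.7048 -0.235   0.6694 -1.6738]
 [ 0.      0.      0.      1.    ]] ['pixels', 'intrinsics', 'extrinsics']
top [[415.9594   0.     249.7518]
 [  0.     415.9594 191.7481]
 [  0.       0.       1.    ]] [[ 0.0167 -0.9999 -0.0009  0.0001]
 [ 0.9912  0.0164  0.1311 -0.5846]
 [-0.131  -0.003   0.9914 -1.1494]
 [ 0.      0.      0.      1.    ]] ['pixels', 'intrinsics', 'extrinsics']
```

View pics/scene0.png

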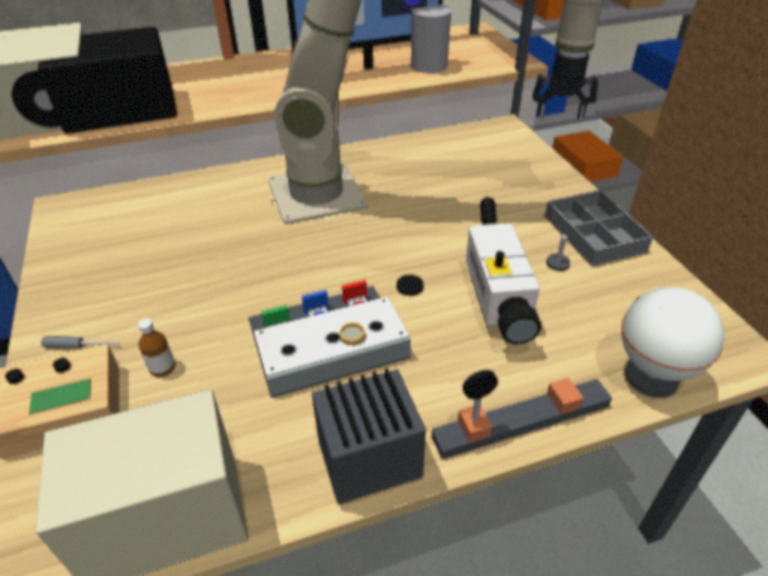

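View pics/top0.png

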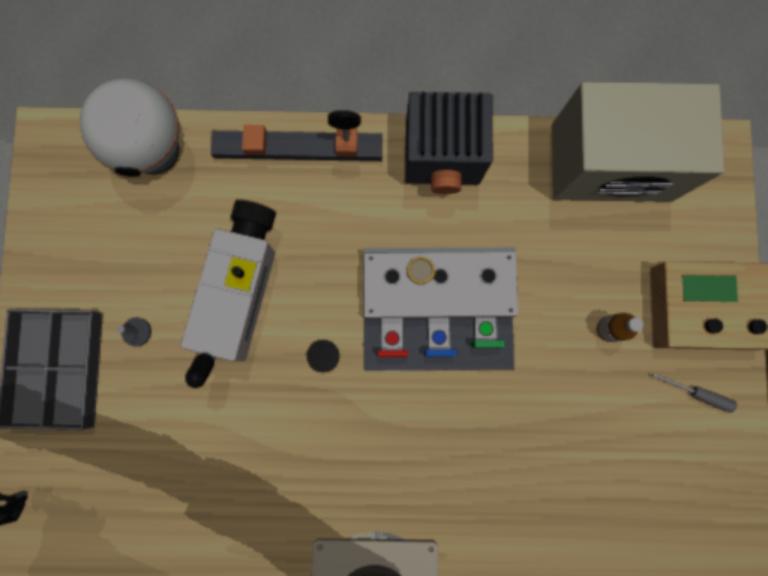

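The green slide is in the right-hand slot, with its tab at about (489,344) in the enlarged top view. Blue is in the middle and red on the left. The knob is at about (238,271) on the yellow plate, and the probe's lens points away from the robot. Next I'll measure these.

```bash
cat > h.py <<'E'
import numpy as np, cv2
np.set_printoptions(precision=4,suppress=True)
def load(n):
    d=np.load(n); return d['p'],d['K'],d['E']
def grab(n,f):
    from workcell import viewer
    c=viewer.camera(n); np.savez(f,p=c['pixels'],K=c['intrinsics'],E=c['extrinsics']); return load(f)
def ray(px,K,E):
    px=np.atleast_2d(px).astype(float)
    d=np.c_[(px[:,0]-K[0,2])/K[0,0],-(px[:,1]-K[1,2])/K[1,1],-np.ones(len(px))]@E[:3,:3]
    return -E[:3,:3].T@E[:3,3], d
def plane(px,z,K,E):
    c,d=ray(px,K,E); return c+d*((z-c[2])/d[:,2])[:,None]
def proj(P,K,E):
    q=np.atleast_2d(P)@E[:3,:3].T+E[:3,3]; return np.c_[K[0,2]-K[0,0]*q[:,0]/q[:,2],K[1,2]+K[1,1]*q[:,1]/q[:,2]]
def tri(p1,A,p2,B):
    c1,d1=ray(p1,*A);c2,d2=ray(p2,*B);d1=d1[0];d2=d2[0]
    s=np.linalg.lstsq(np.c_[d1,-d2],c2-c1,rcond=None)[0]
    a=c1+s[0]*d1;b=c2+s[1]*d2;return (a+b)/2,np.linalg.norm(a-b)
def comp(mask,seed=None):
    n,l,s,_=cv2.connectedComponentsWithStats(mask.astype(np.uint8))
    k=l[int(seed[1]),int(seed[0])] if seed is not None else 1+s[1:,4].argmax()
    return l==k
def cnt(m): return max(cv2.findContours(m.astype(np.uint8),0,cv2.CHAIN_APPROX_NONE)[0],key=cv2.contourArea)
def hsv(p): return np.moveaxis(cv2.cvtColor(p,cv2.COLOR_RGB2HSV).astype(int),2,0)
E
python3 - <<'E'
from h import *
T=load('top0.npz');S=load('scene0.npz')
for nm,D,seeds in(('top',T,dict(bank=(265,190),probe=(140,210))),('scene',S,dict(bank=(190,235),probe=(320,170)))):
    p,K,E=D; H,s,V=hsv(p); print(nm,'cam',-E[:3,:3].T@E[:3,3])
    for k,z in(('bank',.06),('probe',.13)):
        x,y=seeds[k]; v0=V[y,x]
        m=comp((s<45)&(V>v0-22),(x,y)); m=cv2.morphologyEx(m.astype(np.uint8),cv2.MORPH_CLOSE,np.ones((9,9)))
        W=plane(cnt(m)[:,0],z,K,E)[:,:2].astype(np.float32)
        (cx,cy),wh,a=cv2.minAreaRect(W); print(k,v0,m.sum(),'c',cx,cy,wh,a,'\n',cv2.boxPoints(((cx,cy),wh,a)))
    for k,(a,b) in dict(green=(45,85),blue=(100,130),yellow=(22,34)).items():
        m=(H>=a)&(H<=b)&(s>150)&(V>60)
        n,l,st,ce=cv2.connectedComponentsWithStats(m.astype(np.uint8))
        for i in range(1,n):
            if st[i,4]>40: print(k,st[i],ce[i])
    # crops
def crop(D,x,y,w,h,f,): return cv2.resize(D[0][y:y+h,x:x+w,::-1],None,fx=f,fy=f,interpolation=cv2.INTER_CUBIC)
A=np.hstack([crop(T,240,195,110,60,3.6),crop(S,160,180,110,60,3.6)])
B=np.hstack([crop(T,115,130,110,95,3.6),crop(S,290,140,110,95,3.6)])
cv2.imwrite('pics/crop1.png',np.vstack([A,B]))
E
```

```text
top cam [0.4288 0.0062 1.2161]
bank 140 4004 c 0.5943881869316101 -0.11263886094093323 (0.12470287084579468, 0.2831668555736542) 1.0788607597351074 
 [[ 0.5294  0.0277]
 [ 0.5347 -0.2554]
 [ 0.6594 -0.253 ]
 [ 0.6541  0.0301]]
probe 142 2656 c 0.5584712624549866 0.2746342420578003 (0.09739525616168976, 0.21772915124893188) 76.921142578125 
 [[0.4414 0.2518]
 [0.6535 0.2026]
 [0.6755 0.2974]
 [0.4635 0.3467]]
green [320 215   8   8  53] [323.5472 218.566 ]
green [316 227  20   5  72] [326.     229.0556]
blue [289 221   8   8  50] [292.36 224.5 ]
blue [284 233  20   5  85] [293.0588 234.6471]
yellow [150 172  21  22 275] [160.1309 182.4982]
scene cam [ 1.4096 -0.2705  0.9214]
bank 62 4563 c 0.5911189317703247 -0.1141524463891983 (0.2305767983198166, 0.2880595326423645) 1.5796290636062622 
 [[ 0.4719  0.0266]
 [ 0.4798 -0.2613]
 [ 0.7103 -0.2549]
 [ 0.7024  0.033 ]]
probe 222 617 c 0.5067713260650635 0.2850353717803955 (0.09674743562936783, 0.11183417588472366) 77.85425567626953 
 [[0.4419 0.2495]
 [0.5513 0.226 ]
 [0.5716 0.3206]
 [0.4623 0.3441]]
green [175 205  18  12 136] [183.3676 210.1103]
blue [352  24  20  27 252] [361.8214  33.9881]
blue [422  26  32  33 682] [437.8578  40.2698]
blue [363  63  15  13 141] [369.8582  69.2482]
blue [  0 175  11  51 371] [  3.5741 201.2129]
blue [202 195  17  14 140] [209.5071 200.2857]
yellow [324 172  16  11 115] [331.4696 177.5217]
```

View pics/crop1.png

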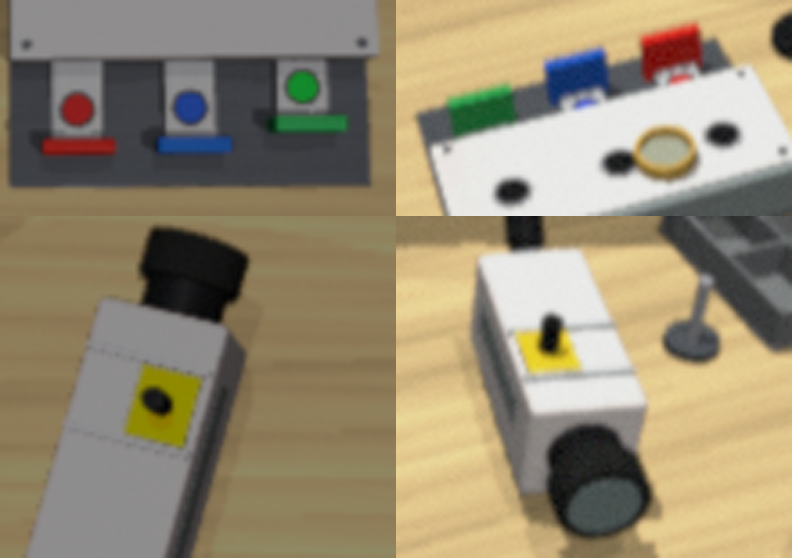

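The crops show the tab and knob edges clearly. I'll triangulate them and compute the targets.

```bash
python3 - <<'E'
from h import *
T=load('top0.npz');S=load('scene0.npz')
t=lambda x,y,x0,y0:np.array([x0+x/3.6-.36,y0+y/3.6-.36])
# robot-side top corners of green tab; knob top
for n,a,b in(('tabL',t(276,130,240,195),t(512-396,87,160,180)),('tabR',t(347,129,240,195),t(449-396,97,160,180)),
             ('knob',t(152,183,115,130),t(552-396,103,290,140))):
    print(n,a,b,*tri(a,T[1:],b,S[1:]))
print('tab z.056',plane(np.array([[316-.5,231.3],[335.5,231.3],[326,226.6]]),.056,*T[1:]))
print('red/blue',plane(np.array([[293.06,235.5]]),.056,*T[1:]))
kt=plane([t(152,183,115,130)],.1685,*T[1:]);ks=plane([t(552-396,103,290,140)],.1685,*S[1:]);print('knob z',kt,ks)
y=[plane([[160.1,182.5]],.1345,*T[1:]),plane([[331.5,177.5]],.1345,*S[1:])];print('yellow',y)
a=np.radians(-13.08);R=np.array([[np.cos(a),-np.sin(a)],[np.sin(a),np.cos(a)]])
o=np.array([.5585,.2746])
for q in(kt,ks,y[0],y[1]):print('local',(q[0,:2]-o)@R)
print('bank front top z.06 scene/top check', proj([[.530,-.114,.06]],*T[1:]))
E
```

```text
tabL [316.3067 230.7511] [191.8622 203.8067] [ 0.4764 -0.1766  0.0502] 0.0025383883607042537
tabR [336.0289 230.4733] [174.3622 206.5844] [ 0.4777 -0.2309  0.0566] 0.0013349781348699268
knob [156.8622 180.4733] [332.9733 168.2511] [0.5922 0.2462 0.1682] 0.0012724117073325174
tab z.056 [[ 0.4744 -0.1747  0.056 ]
 [ 0.4753 -0.2302  0.056 ]
 [ 0.4879 -0.2039  0.056 ]]
red/blue [[ 0.4617 -0.1124  0.056 ]]
knob z [[0.5924 0.2468 0.1685]] [[0.5924 0.2454 0.1685]]
yellow [array([[0.5924, 0.2458, 0.1345]]), array([[0.5947, 0.2437, 0.1345]])]
local [ 0.0393 -0.0194]
local [ 0.0397 -0.0208]
local [ 0.0395 -0.0204]
local [ 0.0422 -0.0219]
bank front top z.06 scene/top check [[293.8665 210.8442]]
```

Emit:
arm_command(series="1 0 0 0 -0.045; 1 0 0 0 -0.045; 1 0 0 0 -0.045; 1 -0.07 -0.13 0 0; 1 -0.07 -0.13 0 0; 1 -0.07 -0.13 0 0; 1 -0.07 -0.13 0 0; 1 -0.07 -0.13 0 0; 1 -0.07 -0.13 0 0; 1 -0.07 -0.13 0 0", newtons=40)

```text
clock: 1.35
position: [0.4501, 0.2116, 0.2502]
ee_rot: [-0.009, 1.0, 0.0, -0.0]
ft_force: [0.6, -0.4, -0.0]
grip_width: 0.0
grasp_force: 0.0
```

Emit:
arm_command(series="1 0.013 -0.13 0 0; 1 0.013 -0.13 0 0; 1 0.013 -0.13 0 0; 1 0.013 -0.13 0 0; 1 0.013 -0.13 0 0; 1 0.013 -0.13 0 0; 1 0.013 -0.13 0 0; 1 0.013 -0.13 0 0; 1 0 0 0.1 0; 1 0 0 0.1 0")

```text
clock: 2.6
position: [0.415, -0.2038, 0.1693]
ee_rot: [-0.008, 1.0, 0.0, 0.0]
ft_force: [0.9, 1.0, -0.9]
grip_width: 0.001
grasp_force: 0.0
```

```bash
python3 - <<'E'
from h import *
from workcell import manip
o=manip.get_obs();print(o['position'],o['ee_rot'],o['ft_force'])
D=grab('wrist','w1.npz');cv2.imwrite('pics/w1.png',D[0][:,:,::-1])
E
```

```text
[ 0.415  -0.2038  0.1693] [-0.008   1.      0.0001  0.0005] [ 0.9003  0.969  -0.8638]
```

View pics/w1.png

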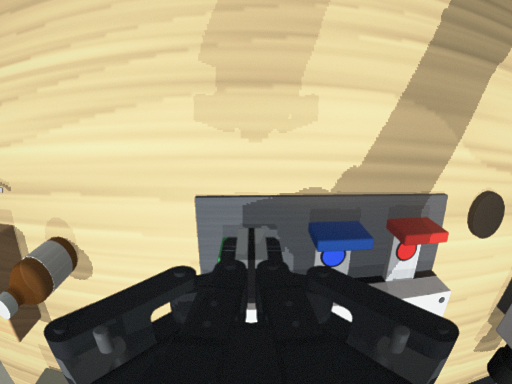

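The wrist view shows the shut fingers, centred near (250,240), lined up with the green tab hidden behind them. Blue at (340,237) and red at (417,232) are clear. Now I'll lower and start pushing.

Emit:
arm_command(series="1 0 0 0.1 0; 1 0 0 0.1 0; 1 0 0 0.1 0; 1 0 0 0.003 0; 1 -0.05 0 0 0; 1 -0.05 0 0 0; 1 -0.02 0 0 0; 1 -0.02 0 0 0; 1 -0.02 0 0 0; 1 -0.02 0 0 0")

```text
clock: 3.9
position: [0.4874, -0.202, 0.0492]
ee_rot: [-0.009, 1.0, 0.0, -0.0]
ft_force: [-1.4, -0.1, 2.2]
grip_width: -0.0
grasp_force: 0.9
```

Emit:
arm_command(series="1 -0.015 0 0 0; 1 -0.015 0 0 0; 1 -0.01 0 0 0; 1 -0.01 0 0 0; 1 -0.008 0 0 0; 1 -0.008 0 0 0; 1 0 0 0 0; 1 0 0 0 0; 1 0 0 0 0; 1 0 0 0 0")

```text
clock: 5.15
position: [0.5095, -0.2017, 0.0482]
ee_rot: [-0.008, 1.0, 0.001, -0.004]
ft_force: [-19.0, 1.6, 11.9]
grip_width: 0.0
grasp_force: 9.5
```

```bash
python3 - <<'E'
from h import *
from workcell import manip
o=manip.get_obs();print(o['position'],o['ft_force'])
T=grab('top','t2.npz');S=grab('scene','s2.npz')
c=lambda D,x,y,w,h,f:cv2.resize(D[0][y:y+h,x:x+w,::-1],None,fx=f,fy=f,interpolation=cv2.INTER_CUBIC)
cv2.imwrite('pics/c2.png',np.vstack([c(T,230,160,130,90,3),c(S,150,170,130,90,3)]))
E
```

```text
[ 0.5095 -0.2017  0.0482] [-19.0145   1.5791  11.8679]
```

View pics/c2.png

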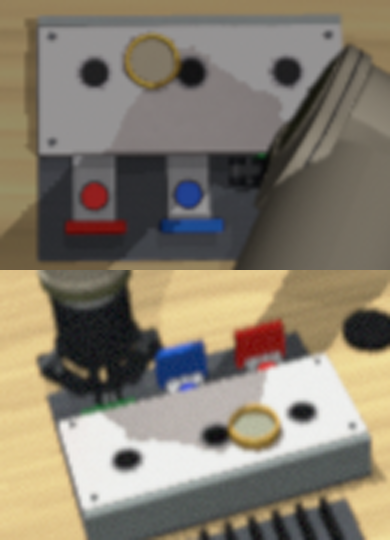

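The slide stopped against 19 N at the predicted home position, with the tab flush against the bank's face. Now I'll back away, lift and turn to the probe's heading.

Emit:
arm_command(series="1 0.05 0 0 0; 1 0.1 0 0 0; 1 0.05 0 0 0; 1 0 0 -0.13 0; 1 0 0 -0.13 0; 1 0 0 -0.13 0; 1 0 0 -0.13 0; 1 0 0 0 0.039; 1 0 0 0 0.039; 1 0 0 0 0")

```text
clock: 6.5
position: [0.4338, -0.2028, 0.2573]
ee_rot: [0.113, 0.994, 0.0, 0.0]
ft_force: [0.8, 0.1, -0.8]
grip_width: -0.003
grasp_force: 0.0
```

```bash
python3 - <<'E'
from h import *
from workcell import manip
from scipy.spatial.transform import Rotation as Ro
o=manip.get_obs();R=Ro.from_quat(o['ee_rot']).as_matrix();print(o['position'],R)
print(R.T@(np.array([.582,.202,.25])-o['position'])/.4)
T=grab('top','t3.npz')
p,K,E=T;H,s,V=hsv(p)
for a,b in((45,85),(100,130)):
    m=(H>=a)&(H<=b)&(s>150)&(V>60)
    n,l,st,ce=cv2.connectedComponentsWithStats(m.astype(np.uint8))
    print([(st[i],plane([ce[i]],.056,K,E)) for i in range(1,n) if st[i,4]>30 ])
E
```

```text
[ 0.4338 -0.2028  0.2573] [[-0.9743  0.225   0.0008]
 [ 0.225   0.9743  0.0002]
 [-0.0008  0.0004 -1.    ]]
[-0.1333  1.0695  0.0187]
[(array([316, 211,  20,   5,  77], dtype=int32), array([[ 0.5246, -0.2018,  0.056 ]]))]
[(array([289, 221,   8,   8,  54], dtype=int32), array([[ 0.4925, -0.1104,  0.056 ]])), (array([284, 233,  20,   5,  73], dtype=int32), array([[ 0.463 , -0.1127,  0.056 ]]))]
```

Emit:
arm_command(series="1 -0.017 0.134 0 0; 1 -0.017 0.134 0 0; 1 -0.017 0.134 0 0; 1 -0.017 0.134 0 0; 1 -0.017 0.134 0 0; 1 -0.017 0.134 0 0; 1 -0.017 0.134 0 0; 1 -0.017 0.13 0 0; 1 0 0 0 0; 1 0 0 0.1 0")

```text
clock: 7.8
position: [0.5848, 0.2015, 0.2189]
ee_rot: [0.112, 0.994, 0.001, 0.002]
ft_force: [0.3, 0.0, -1.6]
grip_width: 0.0
grasp_force: 0.0
```

```bash
python3 - <<'E'
from h import *
from workcell import manip
from scipy.spatial.transform import Rotation as Ro
o=manip.get_obs();R=Ro.from_quat(o['ee_rot']).as_matrix();print(o['position'])
print('knob in tool m',R.T@(np.array([.5923,.2460,.1685])-o['position']))
D=grab('wrist','w3.npz');S=grab('scene','s3.npz')
a=D[0][:,:,::-1][150:384,100:420];b=cv2.resize(S[0][120:237,270:430,::-1],(320,234))
cv2.imwrite('pics/w3.png',np.vstack([a,b]))
E
```

```text
[0.5848 0.2015 0.2189]
knob in tool m [0.0028 0.045  0.0505]
```

View pics/w3.png

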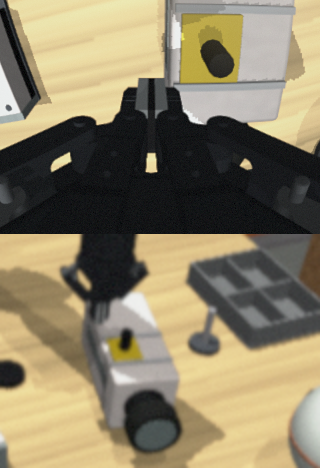

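The wrist crop shows the knob (about 215,60) to the +y side of the shut fingers (150,90), with a free gap between them. I'll lower beside it and push.

Emit:
arm_command(series="1 0.007 0 0.06 0; 1 0 0 0.067 0; 1 0 0 0 0; 1 0 0.03 0 0; 1 0 0.015 0 0; 1 0 0.015 0 0; 1 0 0.015 0 0; 1 0 0.015 0 0; 1 0 0.015 0 0; 1 0 0.015 0 0")

```text
clock: 9.15
position: [0.5913, 0.2487, 0.1663]
ee_rot: [0.114, 0.994, -0.0, 0.0]
ft_force: [0.4, -2.0, 0.7]
grip_width: 0.002
grasp_force: 0.9
```

Emit:
arm_command(series="1 0 0.01 0 0; 1 0 0.01 0 0; 1 0 0.01 0 0; 1 0 0.008 0 0; 1 0 0.006 0 0; 1 0 0.004 0 0; 1 0 0.003 0 0; 1 0 0 0 0; 1 0 0 0 0; 1 0 0 0 0")

```text
clock: 10.4
position: [0.5954, 0.2661, 0.1662]
ee_rot: [0.114, 0.993, -0.001, -0.001]
ft_force: [-4.8, -9.2, 4.3]
grip_width: 0.001
grasp_force: 4.7
```

Emit:
arm_command(series="1 0 0.005 0 0; 1 0 0 0 0; 1 0 0 0 0; 1 0 -0.02 0 0; 1 0 -0.04 0 0; 1 0 -0.04 0 0; 1 0 0 -0.12 0; 1 0 0 -0.12 0; 1 0 -0.13 0 0; 1 0 -0.13 0 0")

```text
clock: 11.65
position: [0.5633, 0.1282, 0.2628]
ee_rot: [0.113, 0.994, 0.0, 0.001]
ft_force: [0.3, -0.9, 0.9]
grip_width: -0.0
grasp_force: 0.0
```

```bash
python3 - <<'E'
from h import *
from workcell import manip
o=manip.get_obs();print(o['position'],o['ft_force'])
T=grab('top','t4.npz');S=grab('scene','s4.npz')
for D in(T,S):
    p,K,E=D;H,s,V=hsv(p);m=(H>=22)&(H<=34)&(s>150)&(V>60)
    n,l,st,ce=cv2.connectedComponentsWithStats(m.astype(np.uint8))
    for i in range(1,n):
        if st[i,4]>40:print(st[i],ce[i],plane([ce[i]],.1345,K,E))
cv2.imwrite('pics/f.png',np.vstack([cv2.resize(T[0][120:264,100:370,::-1],None,fx=2,fy=2),cv2.resize(S[0][120:264,140:410,::-1],None,fx=2,fy=2)]))
E
```

```text
[0.5633 0.1282 0.2628] [ 0.3012 -0.9113  0.9497]
[337 171  17  11 123] [345.374  176.4065] [[0.6042 0.2861 0.1345]]
```

View pics/f.png

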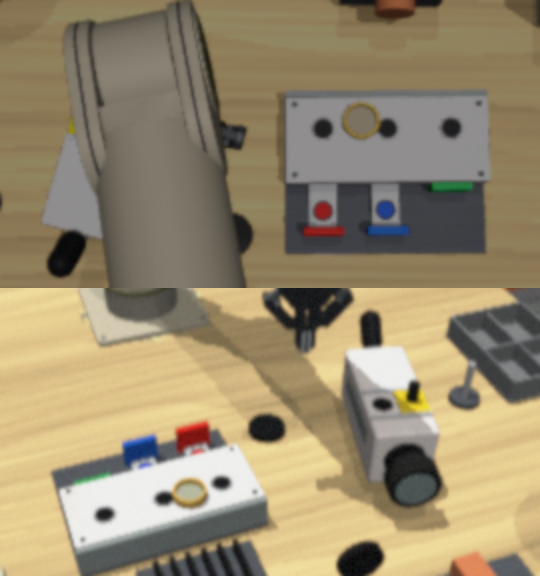

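The slide is home and the port is uncovered. The shutter moved 43.5 mm and stopped against its stop, and the robot is touching nothing.

```bash
python3 -c "
from workcell import manip
print(manip.hand_in())"
```

```text
the job is handed in; nothing more can be done
None
```

I pushed the green slide fully home, then opened the shutter to its stop and handed the job in at about 12 s; the last pictures show the red and blue slides still drawn out, and the hand-in returned no verdict.

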